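# Hang a pie carrier on the cooling conveyor

### The arm

A 6-joint arm with a two-finger parallel gripper is mounted at the origin on the work surface. World frame = base frame: x ahead of the robot, y to its left, z up, the work surface at z = 0. Lengths are in m, angles in rad, forces in N, time in s.
With the tool pointing down it reaches from about 0.275 to 0.85 m from the base axis. Payload 5.2 kg.
Tool frame: the origin (TCP) lies on the centre line of the jaws, within the pads' length; the fingertips stand 25 mm ahead of it and the grasp point (between the pads) lies 6 mm ahead of it (env.nose_length is the distance from the TCP to the fingertips, in m); z points along the fingers, y is the direction in which the jaws open and shut (so a half turn about z gives the same grasp; the last joint's range is limited). The gripper opens to 85 mm and grips with 20 to 120 N. Pads are 22 mm wide; open, the fingers measure 114 mm over their backs; the gripper's body (76 mm by 85 mm) begins 54 mm behind the grasp point. The pads swing forward as they close: fully open they stand 13 mm farther back than shut.
Start: joints at [-1.513, 0.259, 1.535, -0, 1.348, -0.203], TCP at [0.142, -0.531, 0.233] pointing down, gripper open.
Joint ranges: [-3.14, 3.14], [-0.91, 2.08], [0.19, 2.58], [-1.22, 4.36], [0.22, 2.71], [-3.12, 3.12]. Speed limits (rad/s): [2.57, 2.57, 3.14, 3.14, 3.14, 3.14].

### API

Orientations are given as [roll, pitch, yaw] about the fixed x, y, z axes, in that order (R = Rz(yaw) Ry(pitch) Rx(roll)).
In Python, from bench import env, viewer gives the robot as it stands.
- The arm moves only by the shell command python3 -m creep 'ROWS'. ROWS is JSON, a list of rows, each an object with "gripper": the finger opening in m, from 0 to 0.0854; "translation": the shift along the world's x, y, z in m, a list of three; "turn": the turn about the world's z in rad. In form: [{"gripper": gripper, "translation": [x, y, z], "turn": turn}, ...]. A call has 1 to 12 rows; each row is the pose to reach, as a shift and turn from the pose measured when the call began; what a row does not reach only later rows make up. A row lasts 1/12 s, in which the tool goes at most 41.7 mm and 7.16 degrees, less where a joint would pass 70% of its speed; a pose out of reach is approached as far as the arm can. A call with a gripper value outside its range is refused whole. The fingers move at their own pace and stop on an object; the grip force is fixed at half the most. Time passes only in rows, so rows that repeat a pose let the fingers close. It gives the time, the measured TCP pose, the force and the opening at its end, in the units of the state.
- env.sense(): the state, without advancing time (a new reading comes with each control period).
- viewer.read_camera(name): name is "scene" or "side" or "wrist"; returns the picture (400x640x3 uint8, blue, green, red); there is no depth.
- viewer.camera_model(name): a dict with "fov_y" (degrees; the focal length in pixels is half the picture's height over the tangent of half this angle, whatever the lens; pixels are square), "cx", "cy" (the principal point, pixels), "k1" (the pictures are not rectified: a ray, as slopes to the right and down, at radius r is drawn at 1 + k1 r^2 times it, then the intrinsics apply), "R" (3x3) and "t" (3): a world point X has camera coordinates R X + t. Camera axes: x right, y down, z forward; pixel columns grow to the right and rows downward; lengths in m; the calibration is good to about 2 mm. A picture is of the moment at which its call begins: read the wrist's pose just before it. camera_model takes no time and is no camera call; for the wrist camera it gives the pose at the moment of the call.
- env.close_job(): hands the job in, once; it reports no verdict.
The state is a dict: "clock": time; "joints": joint angles; "dq": joint speeds; "tau": joint torques, N m; "tool_pos": TCP position; "tool_rot": TCP orientation; "ft_force": force on the tool from outside, world axes, zero at the start; "ft_torque": the same for the moment, N m; "grip_width": finger opening in m.
Only numpy, scipy, OpenCV 4.12 (cv2) and the standard library are available. Lean on these libraries where they do the work, as an engineer would, in place of code of your own. Each camera call takes 0.05 s, during which the arm holds its last target.

### The job

Hang the hooked pie carrier on the conveyor rail: lift its hook over the rail's front lip and set it down on the white slideway at the open (right-hand, -y) part of the channel, slide it left along the slideway until it meets the stop, then lower it into the pocket there until it is fully seated, and let go. Work by feel: do not press or ram the carrier against the rail (never over 40 N), and leave the other things on the bench where they are.

Things in the scene. Friction and masses are not known exactly. Their poses are not given: they have to be found in the camera images.
- carrier: Steel pie carrier, 0.28-0.46 kg, stands on the bench; origin under the tray's centre, z up, x to the hook side. Tray 100 (x) x 110 (y) mm, rims 18 mm high; upright sheet 60 mm wide, rear face x=53; top strip 30 mm wide, z=146 to 152, x=0 to 74; at its end a tongue 8 (x) x 30 (y) mm hangs to z=106, x=66 to 74 (13 mm gap to the sheet). Unlike the flat tray it has a tall sheet and a hook.
- carrier_grip (a point): Centre of the carrier's black upright grip block, 40 (x) x 14 (y) x 44 (z) mm, standing on the top strip above the centre of mass: pinch it across its 14 mm, along the carrier's y. The block spans 22 mm above and below this point. In the carrier's frame: (25, 0, 174) mm. Axes as the carrier's.
- carrier_tip (a point): Centre of the lower end of the carrier's hook tongue; (70, 0, 106) mm in the carrier's frame, so 45 mm towards x and 68 mm below the grip centre. Axes as the carrier's.
- rail: Fixed conveyor rail, 490 mm along its y, yaw varies. Origin on the bench below the channel's centre line at mid length; x away from the robot, z up. Steel channel open at the top; grey housings over the ends beyond y=-150 and +150 mm, tops at z=192. In the channel, from the -y housing leftwards: white slideway, 37 mm pocket, stop bar (white, top z=175, a dark block on its end, top z=187).
- rail_lip (a point): Mid length of the front lip's top edge: (-10.5, 0, 167) mm in the rail's frame, axes as the rail's. Lip 4 mm thick, x=-12.5 to -8.5; its apron goes down in the same plane to z=30. Rear wall from x=9.5, top z=162. With the tongue's centre at x=0 the lip has 4.5 mm to the tongue and 4.5 mm to the carrier's sheet. Let go in the pocket, the carrier leans on the apron, tilted up to 5 degrees.
- rail_entry (a point): Point on the white slideway's top on the channel's centre line, where to set the tongue down: (0, -105, 142) mm in the rail's frame, 25 mm below the lip's top. Axes as the rail's (y along the rail towards the stop). The slideway runs level from here to the pocket. If the tongue is pressed down while sliding, the pocket's edge can be felt up to 7 mm before the stop.
- rail_pocket (a point): Channel centre line at mid length, at the height of the pocket's floor: (0, 0, 130) mm in the rail's frame, axes as the rail's; 12 mm below the slideway. It does not tell where along the rail the pocket is: the rigid stop's face stands anywhere from y=+20 to +110 mm, not reported, found by feel or sight. The pocket is the 37 mm before that face (-y side), so the 30 mm tongue has 7 mm of play.
- flat_tray: flat tray, a bystander: same 100 x 110 mm steel tray as the carrier's but with only a low black grip (60 mm tall), no upright sheet and no hook; origin under its centre
- cutter: steel ring cutter, 60 mm across, 30 mm tall, a bystander; origin under its centre
- plate: white plate, 170 mm across, 18 mm tall, a bystander; origin under its centre
- jar: closed amber jar, 70 mm across, 110 mm tall, a bystander; origin under its centre
- mug: white mug, 80 mm across, 90 mm tall, a bystander; origin under its centre
- spatula: spatula lying flat, a bystander
- pie_tin: empty aluminium tart tin, 100 mm across, 30 mm tall, a bystander; origin under its centre
There are look-alikes about, which are no part of the job. Leave any blue look-alike of the carrier alone.

How it is judged:
On the way:
1. the hook's tongue rests on the slideway behind the lip (x of carrier_tip in the frame of rail_pocket between -0.009 and 0.01 m and y of carrier_tip in the frame of rail_pocket between -0.15 and 0.08 m and z of carrier_tip in the frame of rail_pocket between 0.008 and 0.018 m and contact force between carrier and rail above 0.3 N), for 0.1 s.
At the end, for the whole second after the job is handed in: The carrier hangs on the rail, let go and at rest (under 20 mm/s), its tongue behind the lip and down in the pocket next to the stop: the tongue's lower end within 5 mm of the pocket floor's height and in the channel, the carrier within 0.2 rad of upright (x of carrier_tip in the frame of rail_pocket between -0.009 and 0.01 m and y of carrier_tip in the frame of rail_pocket between -0.1 and 0.115 m and z of carrier_tip in the frame of rail_pocket between -0.004 and 0.005 m and angle between carrier's own z axis and vertical below 0.2 rad and linear speed of carrier below 0.02 m/s and contact force between carrier and rail above 0.5 N); the robot touches nothing.
It fails at once if the carrier presses on the rail or its stop with more than 40 N (contact force between carrier and rail above 40 N).
It fails at once if another thing on the bench is moved by more than 30 mm (distance of any of flat_tray, cutter, plate, jar, mug, spatula, pie_tin from where it was at the start of the episode above 0.03 m).
It also fails if it takes over 58 s, if anything falls off the work surface, if the arm or the gripper's body presses on something with over 40 N, if the wrist force passes 120 N, or if a joint passes its speed limit or range.

## Working session

There is one attempt and no reset: what is moved stays moved. The work goes in short steps, Python scripts to look and compute and a shell command to move; the robot and the scene stay as the last step left them, time stands still between calls to the robot, and variables do not carry over. Pictures are saved under pics/ and viewed, and the job is handed in when it is done.

```bash
ls; mkdir -p pics; python3 - <<'E'
from bench import env, viewer
import cv2
s=env.sense(); print(s)
for n in ["scene","side","wrist"]:
    m=viewer.camera_model(n); print(n,m)
    cv2.imwrite(f"pics/{n}0.png",viewer.read_camera(n))
E
```

```text
pics
{'clock': 0.0, 'joints': array([-1.51277756e+00,  2.59366185e-01,  1.53607491e+00,  4.40345885e-06,
        1.34800175e+00, -2.02845655e-01]), 'dq': array([-0.00047183,  0.00084383,  0.00074833,  0.00101843,  0.00042811,
       -0.00152199]), 'tau': array([-7.97338853e-04, -4.46024358e+01, -2.90574306e+01, -2.84067009e-04,
        1.15102818e-02, -5.85912812e-07]), 'tool_pos': array([ 0.14182286, -0.53086252,  0.23236549]), 'tool_rot': array([-3.13978126e+00, -3.76940253e-04,  2.60863108e-01]), 'ft_force': array([ 0.27490575, -0.15187937, -0.10533836]), 'ft_torque': array([-0.01589723,  0.02366257, -0.03019778]), 'grip_width': 0.08543917489746637}
scene {'fov_y': 46.56788109681128, 'cx': 321.0565355194605, 'cy': 208.73931070199052, 'k1': -0.11483971985512022, 'R': array([[ 0.8588763 ,  0.5116559 ,  0.02323228],
       [ 0.31955458, -0.4998591 , -0.80500047],
       [-0.40027037,  0.69881981, -0.59281912]]), 't': array([-0.47671699, -0.05755501,  1.44054348])}
side {'fov_y': 56.177348386117096, 'cx': 320.83486460564666, 'cy': 199.84064846973553, 'k1': -0.027872482071595178, 'R': array([[-0.99180261, -0.12724121, -0.01171561],
       [-0.0583336 ,  0.53244312, -0.84445338],
       [ 0.11368716, -0.83684766, -0.53550091]]), 't': array([0.52598392, 0.1477225 , 0.95505409])}
wrist {'fov_y': 68.28754098186097, 'cx': 322.4349591187634, 'cy': 198.16688791280066, 'k1': -0.035353636199103096, 'R': array([[ 0.25790342, -0.9661673 , -0.00256432],
       [-0.91909857, -0.24615577,  0.30767705],
       [-0.29789872, -0.0769941 , -0.95148739]]), 't': array([-0.54891289, -0.04075592,  0.38205379])}
```

View pics/scene0.png

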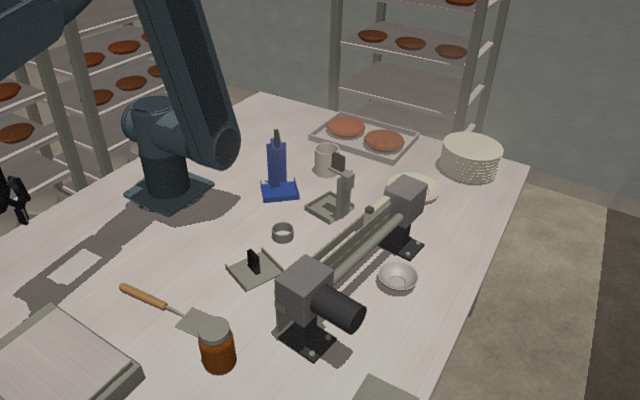

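View pics/side0.png

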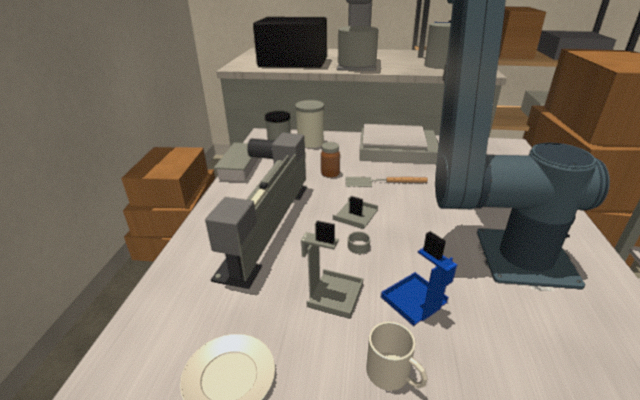

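View pics/wrist0.png

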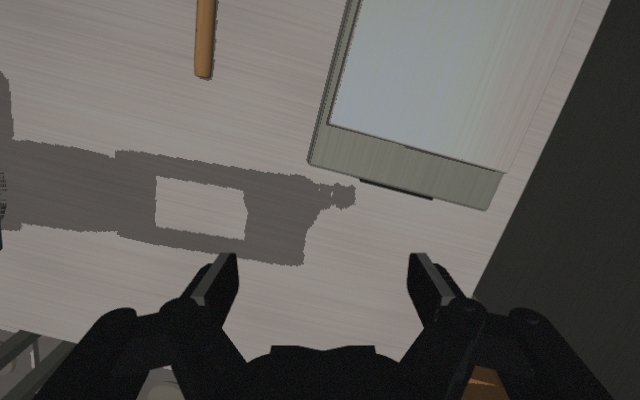

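The grey carrier is at scene (340,190) / side (325,270). The blue look-alike stands beside it at scene (278,170), and the rail runs from scene (310,290) to (405,205). I'll enlarge the relevant regions.

```bash
cat > h.py <<'E'
import numpy as np, cv2
from bench import env, viewer
from scipy.optimize import least_squares
def K(m):
    f=200/np.tan(np.radians(m['fov_y']/2)); return f
def proj(m,X):
    c=np.asarray(m['R'])@np.asarray(X,float)+m['t']; s=c[:2]/c[2]; f=K(m)
    s=s*(1+m['k1']*(s@s)); return np.array([m['cx']+f*s[0],m['cy']+f*s[1]])
def ray(m,px):
    f=K(m); d=np.array([(px[0]-m['cx'])/f,(px[1]-m['cy'])/f]); s=d.copy()
    for _ in range(20): s=d/(1+m['k1']*(s@s))
    R=np.asarray(m['R']); o=-R.T@m['t']; v=R.T@np.array([s[0],s[1],1]); return o,v/np.linalg.norm(v)
def onz(m,px,z):
    o,v=ray(m,px); return o+v*(z-o[2])/v[2]
def tri(obs):
    A=np.zeros((3,3));b=np.zeros(3);L=[]
    for m,p in obs:
        o,v=ray(m,p);P=np.eye(3)-np.outer(v,v);A+=P;b+=P@o;L.append((o,P))
    x=np.linalg.solve(A,b); return x,[np.linalg.norm(P@(x-o)) for o,P in L]
E
python3 - <<'E'
import cv2
a=cv2.imread('pics/scene0.png');b=cv2.imread('pics/side0.png')
cv2.imwrite('pics/sc_rail.png',cv2.resize(a[160:360,240:440],None,fx=3,fy=3,interpolation=2)[:600])
cv2.imwrite('pics/sc_car.png',cv2.resize(a[130:230,260:400],None,fx=5,fy=5,interpolation=2))
cv2.imwrite('pics/si_rail.png',cv2.resize(b[130:290,180:340],None,fx=3.7,fy=3.7,interpolation=2))
cv2.imwrite('pics/si_car.png',cv2.resize(b[210:320,280:380],None,fx=5,fy=5,interpolation=2))
E
```

```text
(no output)
```

View pics/sc_rail.png

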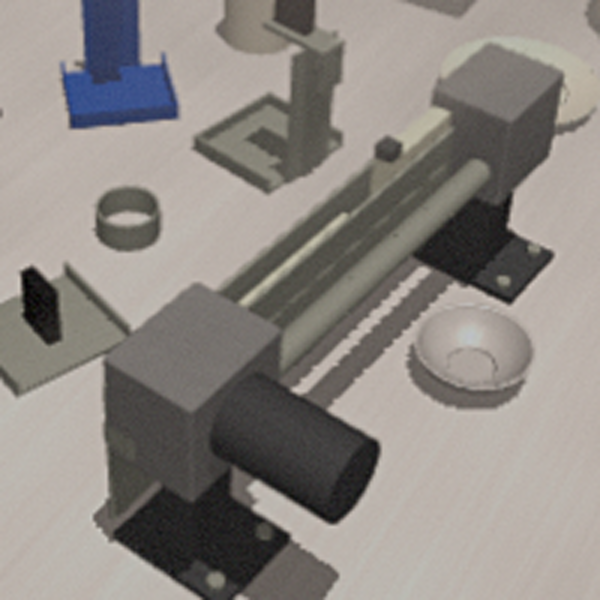

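View pics/sc_car.png

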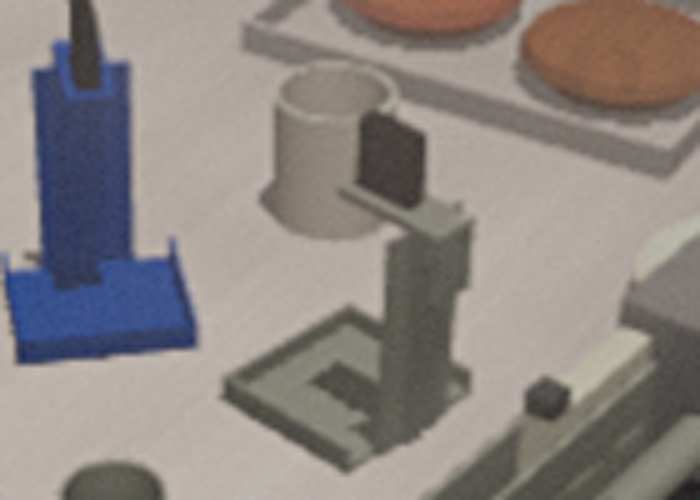

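View pics/si_rail.png

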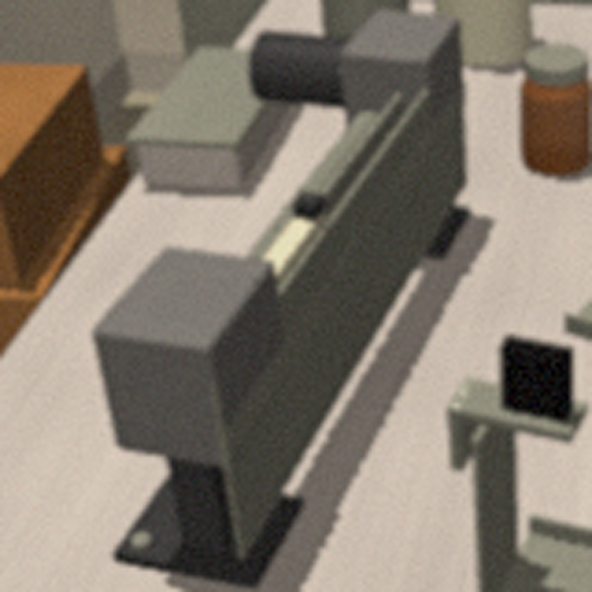

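View pics/si_car.png

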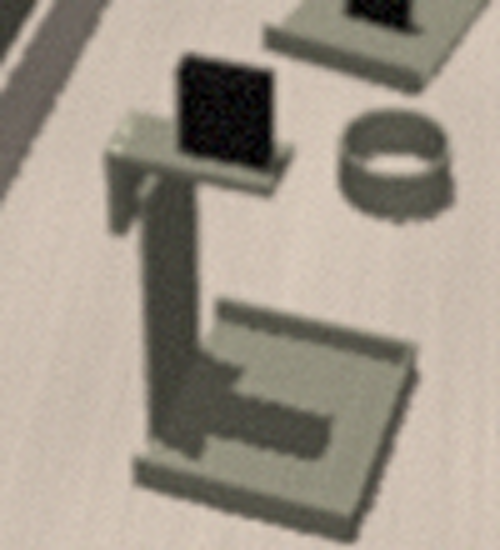

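```bash
python3 - <<'E'
from h import *
np.set_printoptions(precision=4,suppress=True)
S=viewer.camera_model('scene');D=viewer.camera_model('side')
c5=lambda u,v:(280+u/5,210+v/5)
print('side block face +y: top'); 
for p,z in [((180,57),.196),((273,72),.196),((178,150),.152),((271,168),.152)]: print(onz(D,c5(*p),z))
print('side strip top z .152: ',[onz(D,c5(*p),.152) for p in [(105,153),(272,185),(295,150),(128,117)]])
print('tray rim top/bottom side near edge', onz(D,c5(135,460),.018),onz(D,c5(352,520),.018),onz(D,c5(418,350),.018))
print('bottom', onz(D,c5(137,484),0),onz(D,c5(354,542),0))
s5=lambda u,v:(260+u/5,130+v/5)
print('scene block -y face',[onz(S,s5(*p),z) for p,z in [((362,113),.196),((425,127),.196),((360,183),.152),((415,210),.152)]])
print('scene strip top',[onz(S,s5(*p),.152) for p in [(340,188),(432,240),(472,215)]])
print('scene tray',[onz(S,s5(*p),0) for p in [(225,398),(348,470),(470,395)]],onz(S,s5(348,306),.018))
print('RAIL')
s3=lambda u,v:(240+u/3,160+v/3)
d3=lambda u,v:(180+u/3.7,130+v/3.7)
print('near housing scene z.192',[onz(S,s3(*p),.192) for p in [(200,283),(107,357),(192,412),(280,332)]])
print('far housing scene',[onz(S,s3(*p),.192) for p in [(490,43),(437,90),(503,122),(563,72)]])
print('far(+y) side',[onz(D,d3(*p),.192) for p in [(168,248),(273,262),(210,352),(96,335)]])
print('near(-y) side',[onz(D,d3(*p),.192) for p in [(387,10),(460,20),(432,65),(342,52)]])
print('lip side',onz(D,d3(280,290),.167),onz(D,d3(430,92),.167))
print('lip scene',onz(S,s3(217,292),.167),onz(S,s3(372,170),.167))
print('stop dark block, scene/side', onz(S,s3(388,140),.187),onz(S,s3(375,148),.187),onz(D,d3(310,200),.187))
print('cams',-S['R'].T@S['t'],-D['R'].T@D['t'])
E
```

```text
side block face +y: top
[0.5158 0.1725 0.196 ]
[0.4771 0.1786 0.196 ]
[0.5167 0.178  0.152 ]
[0.477  0.1854 0.152 ]
side strip top z .152:  [array([0.5468, 0.1834, 0.152 ]), array([0.4755, 0.1963, 0.152 ]), array([0.4681, 0.1725, 0.152 ]), array([0.5412, 0.158 , 0.152 ])]
tray rim top/bottom side near edge [0.5313 0.2276 0.018 ] [0.4354 0.2497 0.018 ] [0.4111 0.1462 0.018 ]
bottom [0.5314 0.2252 0.    ] [0.4342 0.246  0.    ]
scene block -y face [array([0.4785, 0.1797, 0.196 ]), array([0.5145, 0.1851, 0.196 ]), array([0.4792, 0.1796, 0.152 ]), array([0.5184, 0.1713, 0.152 ])]
scene strip top [array([0.4726, 0.1689, 0.152 ]), array([0.5405, 0.1496, 0.152 ]), array([0.5469, 0.1837, 0.152 ])]
scene tray [array([0.4138, 0.1443, 0.    ]), array([0.5096, 0.1237, 0.    ]), array([0.5351, 0.2254, 0.    ])] [0.4395 0.2444 0.018 ]
RAIL
near housing scene z.192 [array([ 0.6359, -0.2009,  0.192 ]), array([ 0.6235, -0.291 ,  0.192 ]), array([ 0.6937, -0.3019,  0.192 ]), array([ 0.7045, -0.2132,  0.192 ])]
far housing scene [array([0.6829, 0.1885, 0.192 ]), array([0.6742, 0.0977, 0.192 ]), array([0.737 , 0.0849, 0.192 ]), array([0.7522, 0.1799, 0.192 ])]
far(+y) side [array([0.736 , 0.0956, 0.192 ]), array([0.6665, 0.1042, 0.192 ]), array([0.6756, 0.198 , 0.192 ]), array([0.745 , 0.1896, 0.192 ])]
near(-y) side [array([ 0.6807, -0.2946,  0.192 ]), array([ 0.6153, -0.2791,  0.192 ]), array([ 0.6222, -0.188 ,  0.192 ]), array([ 0.6982, -0.2053,  0.192 ])]
lip side [0.6668 0.0973 0.167 ] [ 0.6256 -0.1914  0.167 ]
lip scene [ 0.6361 -0.1789  0.167 ] [0.6644 0.0038 0.167 ]
stop dark block, scene/side [0.6682 0.0205 0.187 ] [0.6643 0.0056 0.187 ] [0.666  0.0197 0.187 ]
cams [ 1.0044 -0.7915  0.8187] [0.4217 0.7875 0.6423]
```

```bash
python3 -m creep '[{"gripper":0.085,"translation":[0.02,0.03,0.04],"turn":-0.1},{"gripper":0.085,"translation":[0.04,0.06,0.07],"turn":-0.2},{"gripper":0.085,"translation":[0.07,0.09,0.09],"turn":-0.3},{"gripper":0.085,"translation":[0.1,0.12,0.11],"turn":-0.4},{"gripper":0.085,"translation":[0.13,0.15,0.13],"turn":-0.4},{"gripper":0.085,"translation":[0.15,0.18,0.15],"turn":-0.4},{"gripper":0.085,"translation":[0.18,0.21,0.17],"turn":-0.4},{"gripper":0.085,"translation":[0.21,0.24,0.17],"turn":-0.4},{"gripper":0.085,"translation":[0.24,0.27,0.17],"turn":-0.4},{"gripper":0.085,"translation":[0.27,0.3,0.17],"turn":-0.4},{"gripper":0.085,"translation":[0.3,0.33,0.17],"turn":-0.4},{"gripper":0.085,"translation":[0.33,0.36,0.17],"turn":-0.4}]'
python3 -m creep '[{"gripper":0.085,"translation":[0.03,0.03,0],"turn":0},{"gripper":0.085,"translation":[0.05,0.06,0],"turn":0},{"gripper":0.085,"translation":[0.07,0.09,0],"turn":0},{"gripper":0.085,"translation":[0.09,0.12,0],"turn":0},{"gripper":0.085,"translation":[0.09,0.12,0],"turn":0},{"gripper":0.085,"translation":[0.09,0.12,0],"turn":0}]'
python3 - <<'E'
from h import *
cv2.imwrite('pics/w1.png',viewer.read_camera('wrist')); print(env.sense()['tool_pos'],env.sense()['tool_rot'],env.sense()['clock'])
E
```

```text
clock: 1.15
tool_pos: [0.4462, -0.1958, 0.4025]
tool_rot: [-3.141, -0.001, -0.139]
ft_force: [0.8, -1.3, 0.5]
grip_width: 0.085
clock: 1.65
tool_pos: [0.5367, -0.074, 0.4017]
tool_rot: [-3.14, 0.001, -0.135]
ft_force: [0.9, -0.9, 0.3]
grip_width: 0.085
[ 0.53620394 -0.07529868  0.4019264 ] [-3.14087835e+00  4.54244058e-04 -1.37423828e-01] 1.7
```

View pics/w1.png

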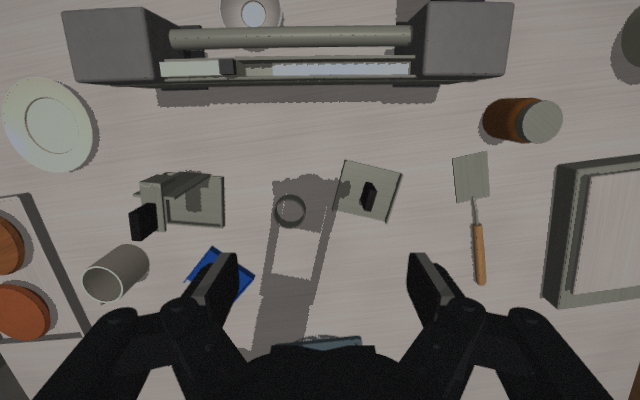

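The wrist view shows the whole rail. The lip lies along row ~80, the stop bar is at px 160-235 with its dark block near (228,66), the pocket is at ~235-272, and the slideway is at 272-410.

```bash
python3 - <<'E'
import cv2
a=cv2.imread('pics/w1.png')
cv2.imwrite('pics/w1a.png',cv2.resize(a[40:110,140:300],None,fx=5,fy=5,interpolation=2))
cv2.imwrite('pics/w1b.png',cv2.resize(a[40:110,280:440],None,fx=5,fy=5,interpolation=2))
cv2.imwrite('pics/w1c.png',cv2.resize(a[160:260,110:240],None,fx=5,fy=5,interpolation=2))
E
```

```text
(no output)
```

View pics/w1a.png

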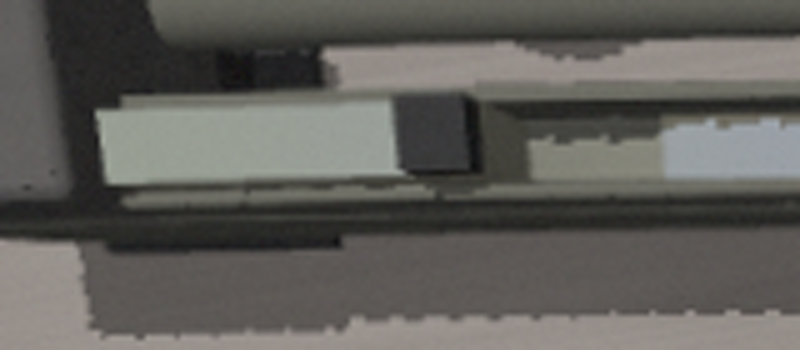

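View pics/w1b.png

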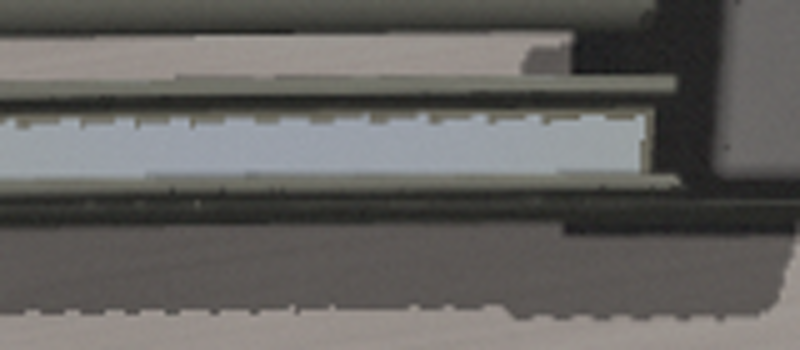

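View pics/w1c.png

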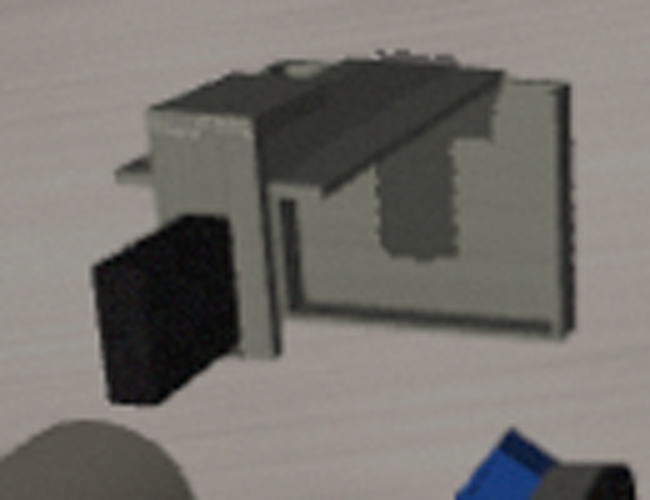

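```bash
python3 - <<'E'
from h import *
np.set_printoptions(precision=4,suppress=True)
W=viewer.camera_model('wrist');S=viewer.camera_model('scene');D=viewer.camera_model('side')
a=lambda u,v:(140+u/5,40+v/5); b=lambda u,v:(280+u/5,40+v/5); c=lambda u,v:(110+u/5,160+v/5)
L1=onz(W,a(300,196),.167);L2=onz(W,b(500,185),.167);R1=onz(W,a(600,92),.162);R2=onz(W,b(500,83),.162)
E1=onz(W,a(122,199),.167);E2=onz(W,b(682,184),.167)
print('lip',L1,L2,'ends',E1,E2,np.linalg.norm(E1-E2),'rear',R1,R2)
d=(E1-E2)[:2];yaw=-np.arctan2(d[0],d[1]);print('yaw',yaw)
mid=(E1+E2)/2; ex=np.array([np.cos(yaw),np.sin(yaw)]);ey=np.array([-np.sin(yaw),np.cos(yaw)])
o=mid[:2]+.0105*ex;print('origin',o)
rel=lambda P:np.array([(P[:2]-o)@ex,(P[:2]-o)@ey])
print('rear in rail',rel(R1),rel(R2))
print('pocket edge slide',rel(onz(W,a(664,150),.142)),'pocket-dark',rel(onz(W,a(528,160),.130)),'block face top',rel(onz(W,a(478,130),.187)),rel(onz(W,a(470,170),.187)),rel(onz(W,a(395,110),.175)))
print('slideway edges',rel(onz(W,b(400,120),.142)),rel(onz(W,b(400,177),.142)))
# verify in others
for y in (-150,0,150):
    P=np.r_[o+ex*-.0105+ey*y*1e-3,.167]; print(y,'scene',proj(S,P),'side',proj(D,P))
for x,y in ((-.0,.0),):
    pass
print('block wrist', [onz(W,c(*p),.196) for p in [(95,268),(107,400),(157,405),(150,275)]],[onz(W,c(*p),.152) for p in [(245,355),(280,357),(150,108),(255,118)]])
E
```

```text
lip [0.6621 0.0562 0.167 ] [ 0.6343 -0.1579  0.167 ] ends [0.668  0.0995 0.167 ] [ 0.6289 -0.2012  0.167 ] 0.3032047966838486 rear [ 0.6749 -0.0191  0.162 ] [ 0.6573 -0.1607  0.162 ]
yaw -0.12936577429433246
origin [ 0.6588 -0.0522]
rear in rail [0.0117 0.0349] [ 0.0125 -0.1078]
pocket edge slide [0.0006 0.0235] pocket-dark [-0.0001  0.0611] block face top [0.0009 0.058 ] [-0.0075  0.0606] [0.0069 0.0803]
slideway edges [ 0.0067 -0.0866] [-0.0068 -0.087 ]
-150 scene [304.1338 261.8617] side [295.5658 153.6188]
0 scene [346.8319 226.774 ] side [277.8749 177.6404]
150 scene [382.262  197.5616] side [255.1805 208.4977]
block wrist [array([0.5156, 0.1786, 0.196 ]), array([0.4792, 0.1883, 0.196 ]), array([0.476 , 0.1752, 0.196 ]), array([0.5118, 0.1648, 0.196 ])] [array([0.4708, 0.1765, 0.152 ]), array([0.4687, 0.1663, 0.152 ]), array([0.547 , 0.1802, 0.152 ]), array([0.54  , 0.1514, 0.152 ])]
```

```bash
python3 -m creep '[{"gripper":0.07,"translation":[-0.01,0.035,-0.01],"turn":-0.03},{"gripper":0.07,"translation":[-0.015,0.07,-0.02],"turn":-0.06},{"gripper":0.07,"translation":[-0.02,0.105,-0.03],"turn":-0.093},{"gripper":0.07,"translation":[-0.025,0.14,-0.05],"turn":-0.093},{"gripper":0.07,"translation":[-0.03,0.175,-0.07],"turn":-0.093},{"gripper":0.07,"translation":[-0.035,0.21,-0.09],"turn":-0.093},{"gripper":0.07,"translation":[-0.04,0.24,-0.11],"turn":-0.093},{"gripper":0.07,"translation":[-0.04,0.254,-0.12],"turn":-0.093},{"gripper":0.07,"translation":[-0.04,0.254,-0.12],"turn":-0.093},{"gripper":0.07,"translation":[-0.04,0.254,-0.12],"turn":-0.093}]'
python3 - <<'E'
from h import *
cv2.imwrite('pics/w2.png',viewer.read_camera('wrist')); print(env.sense()['tool_pos'],env.sense()['tool_rot'],env.sense()['clock'])
W=viewer.camera_model('wrist')
t=env.sense()['tool_pos']
for z in (.196,.152): print(proj(W,[.496,.179,z]), proj(W,[t[0],t[1],z]))
D=viewer.camera_model('side');print('blue grip',onz(D,(434,243),.174))
E
```

```text
clock: 2.53
tool_pos: [0.4959, 0.1777, 0.2816]
tool_rot: [3.141, 0.001, -0.23]
ft_force: [0.0, -0.3, 1.5]
grip_width: 0.0701
[0.49656025 0.17721916 0.28244403] [-3.14152607e+00 -2.55186978e-04 -2.31489847e-01] 2.5833
[320.45968017 204.73381308] [322.41481535 203.63577105]
[320.79294545 189.68198536] [322.45987699 188.73035016]
blue grip [0.2794026  0.18873429 0.174     ]
```

View pics/w2.png

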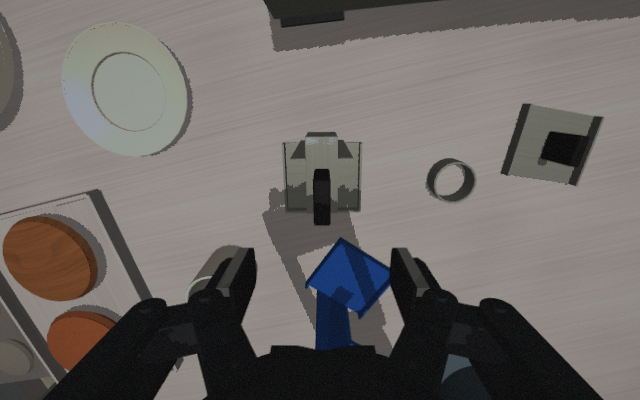

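The block is centred between the fingers at column 321 and aligned with the jaws, so I'll descend and grip.

```bash
python3 -m creep '[{"gripper":0.07,"translation":[0.001,0.001,-0.03],"turn":0},{"gripper":0.07,"translation":[0.001,0.001,-0.06],"turn":0},{"gripper":0.07,"translation":[0.001,0.001,-0.085],"turn":0},{"gripper":0.07,"translation":[0.001,0.001,-0.098],"turn":0},{"gripper":0.07,"translation":[0.001,0.001,-0.098],"turn":0},{"gripper":0.0,"translation":[0.001,0.001,-0.098],"turn":0},{"gripper":0.0,"translation":[0.001,0.001,-0.098],"turn":0},{"gripper":0.0,"translation":[0.001,0.001,-0.098],"turn":0},{"gripper":0.0,"translation":[0.001,0.001,-0.098],"turn":0},{"gripper":0.0,"translation":[0.001,0.001,-0.098],"turn":0},{"gripper":0.0,"translation":[0.001,0.001,-0.098],"turn":0},{"gripper":0.0,"translation":[0.001,0.001,-0.098],"turn":0}]'

```

```text
clock: 3.58
tool_pos: [0.4984, 0.1782, 0.1859]
tool_rot: [-3.141, -0.003, -0.231]
ft_force: [-1.0, -1.6, 7.1]
grip_width: 0.0123
```

```bash
python3 -m creep '[{"gripper":0.0,"translation":[0,0,0.008],"turn":0},{"gripper":0.0,"translation":[0,0,0.02],"turn":0},{"gripper":0.0,"translation":[0,0,0.045],"turn":0},{"gripper":0.0,"translation":[0,0,0.07],"turn":0},{"gripper":0.0,"translation":[0,0,0.095],"turn":0.03},{"gripper":0.0,"translation":[0,0,0.1],"turn":0.06},{"gripper":0.0,"translation":[0,0,0.1],"turn":0.09},{"gripper":0.0,"translation":[0,0,0.1],"turn":0.102},{"gripper":0.0,"translation":[0,0,0.1],"turn":0.102},{"gripper":0.0,"translation":[0,0,0.1],"turn":0.102}]'
python3 - <<'E'
from h import *
for n in ('wrist','scene','side'): cv2.imwrite(f'pics/l_{n}.png',viewer.read_camera(n))
s=env.sense();print(s['tool_pos'],s['tool_rot'],s['clock'],s['ft_force'],s['grip_width'])
a=cv2.imread('pics/l_scene.png');b=cv2.imread('pics/l_side.png')
cv2.imwrite('pics/l_2.png',np.hstack([cv2.resize(a[80:230,240:390],None,fx=2.6,fy=2.6),cv2.resize(b[160:310,260:410],None,fx=2.6,fy=2.6)]))
E
```

```text
clock: 4.42
tool_pos: [0.4979, 0.1782, 0.2854]
tool_rot: [-3.141, -0.002, -0.13]
ft_force: [0.5, -0.6, -2.4]
grip_width: 0.0121
[0.49808752 0.17817996 0.28544934] [-3.14130001e+00 -1.82670451e-03 -1.29611233e-01] 4.5667 [ 0.21284329 -0.32790867 -2.83270952] 0.012245436729946364
```

View pics/l_wrist.png

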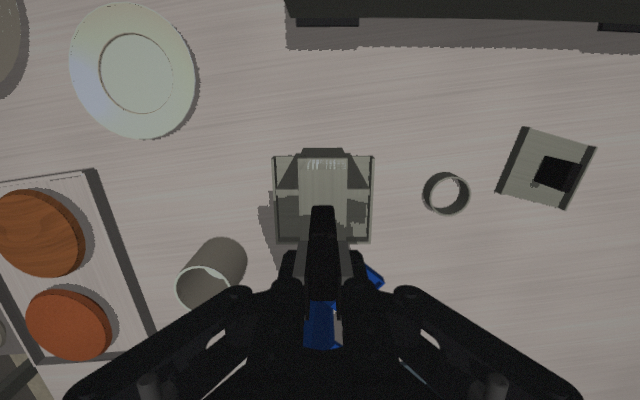

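View pics/l_2.png

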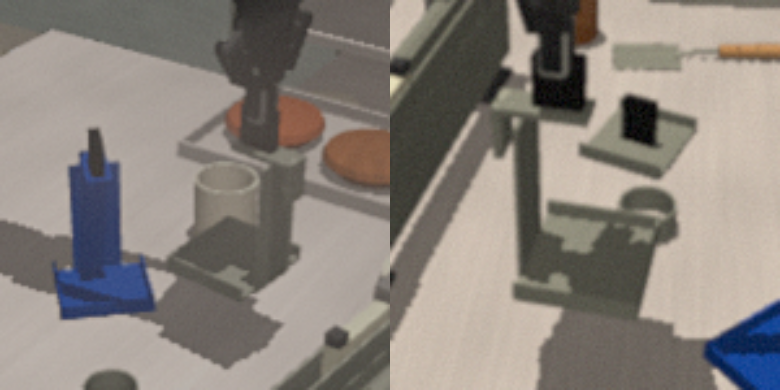

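```bash
python3 - <<'E'
from h import *
np.set_printoptions(precision=4,suppress=True)
a=cv2.imread('pics/l_wrist.png');cv2.imwrite('pics/l_wz.png',cv2.resize(cv2.convertScaleAbs(a[140:260,260:390],alpha=1.6),None,fx=5,fy=5,interpolation=2))
W=viewer.camera_model('wrist');s=env.sense();t=s['tool_pos'];y=s['tool_rot'][2]
ex=np.array([np.cos(y),np.sin(y)]);ey=np.array([-ex[1],ex[0]])
for r in range(146,166,2):
  P=onz(W,(323,r),.2515);Q=onz(W,(323,r),.2055);print(r,(P[:2]-t[:2])@ex,(Q[:2]-t[:2])@ex,(P[:2]-t[:2])@ey)
E
```

```text
146 0.05436058638477121 0.04804932196572724 -0.00036861396497508845
148 0.05317349545858823 0.046552435269134294 -0.0003693582763972916
150 0.05198175624023265 0.045049687213009816 -0.00037010661182524545
152 0.0507853294701713 0.04354102829223863 -0.00037085900148659115
154 0.049584175502852615 0.0420264085149479 -0.00037161547596227914
156 0.04837825430092904 0.04050577739522157 -0.00037237606619128233
158 0.04716752542938852 0.0389790839457001 -0.0003731408034752364
160 0.04595194804959273 0.037446276670063415 -0.00037390971948352827
162 0.04473148091322019 0.035907303555392914 -0.00037468284625811614
164 0.04350608235611237 0.03436211206441196 -0.00037546021621869235
```

View pics/l_wz.png

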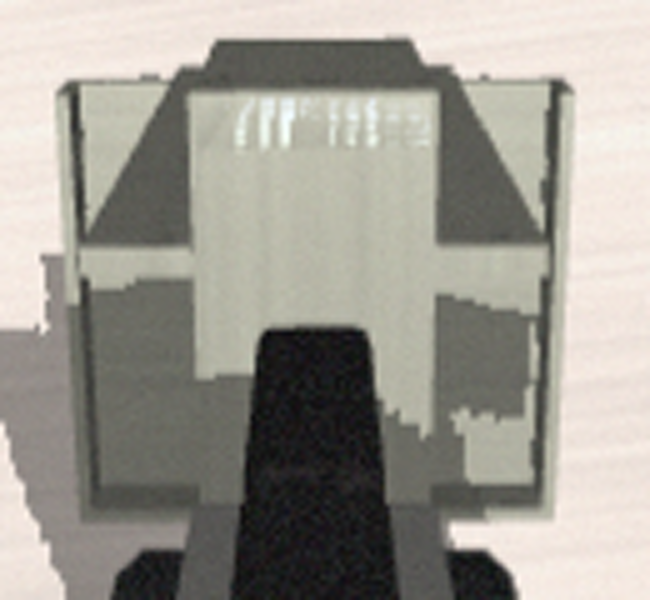

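```bash
python3 -m creep '[{"gripper":0.0,"translation":[0.003,-0.015,0],"turn":0},{"gripper":0.0,"translation":[0.006,-0.045,0],"turn":0},{"gripper":0.0,"translation":[0.01,-0.078,0],"turn":0},{"gripper":0.0,"translation":[0.015,-0.112,0],"turn":0},{"gripper":0.0,"translation":[0.02,-0.146,0],"turn":0},{"gripper":0.0,"translation":[0.025,-0.18,0],"turn":0},{"gripper":0.0,"translation":[0.03,-0.214,0],"turn":0},{"gripper":0.0,"translation":[0.035,-0.248,0],"turn":0},{"gripper":0.0,"translation":[0.04,-0.28,0],"turn":0},{"gripper":0.0,"translation":[0.046,-0.302,0],"turn":0},{"gripper":0.0,"translation":[0.046,-0.316,0],"turn":0},{"gripper":0.0,"translation":[0.046,-0.316,0],"turn":0}]'
python3 -m creep '[{"gripper":0.0,"translation":[0,0,0],"turn":0},{"gripper":0.0,"translation":[0,0,0],"turn":0}]'
python3 - <<'E'
from h import *
for n in ('wrist',): cv2.imwrite(f'pics/m_{n}.png',viewer.read_camera(n))
s=env.sense();print(s['tool_pos'],s['tool_rot'],s['clock'],s['ft_force'],s['grip_width'])
E
```

```text
clock: 5.57
tool_pos: [0.544, -0.1408, 0.2847]
tool_rot: [3.141, -0.001, -0.133]
ft_force: [0.8, -0.4, -3.9]
grip_width: 0.0122
clock: 5.73
tool_pos: [0.5436, -0.1401, 0.2844]
tool_rot: [3.141, 0.0, -0.133]
ft_force: [0.7, 0.1, -2.6]
grip_width: 0.0123
[ 0.5436691  -0.13965917  0.28456173] [ 3.14154440e+00 -1.23613692e-04 -1.32099646e-01] 5.7833 [ 0.7491748   0.64683439 -2.50135321] 0.011859884358689452
```

View pics/m_wrist.png

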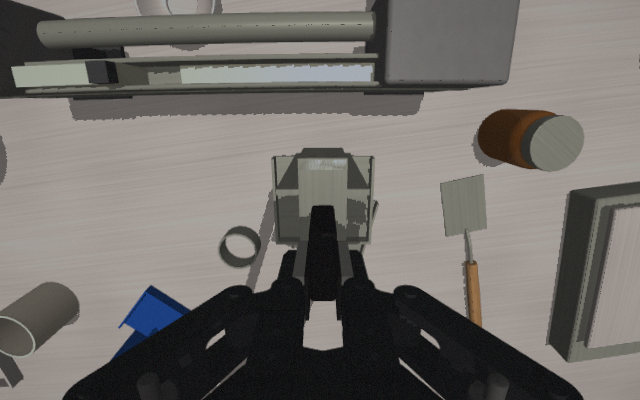

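```bash
python3 - <<'E'
from h import *
np.set_printoptions(precision=4,suppress=True)
W=viewer.camera_model('wrist')
a=cv2.imread('pics/m_wrist.png');cv2.imwrite('pics/m_z.png',cv2.resize(cv2.convertScaleAbs(a[50:110,240:400],alpha=1.3),None,fx=5,fy=5,interpolation=2))
cv2.imwrite('pics/m_z2.png',cv2.resize(cv2.convertScaleAbs(a[50:110,80:240],alpha=1.3),None,fx=5,fy=5,interpolation=2))
S=viewer.camera_model('scene');o=np.array([.6588,-.0522]);y=-.1294
ex=np.array([np.cos(y),np.sin(y)]);ey=np.array([-ex[1],ex[0]])
# flat tray: scene crop3 corners
s3=lambda u,v:(240+u/3,160+v/3)
sc=[((18,390),0),((132,330),.018),((65,262),.018)]
for p,z in sc:
  P=onz(S,s3(*p),z);print('flat',P,(P[:2]-o)@ex,(P[:2]-o)@ey)
E
```

```text
flat [ 0.4681 -0.2064 -0.    ] -0.16922289772524876 -0.17749961345125329
flat [ 0.5171 -0.1156  0.018 ] -0.13234979796672142 -0.08112792605877912
flat [ 0.4201 -0.0768  0.018 ] -0.23353757171749415 -0.05520132339887105
```

View pics/m_z.png

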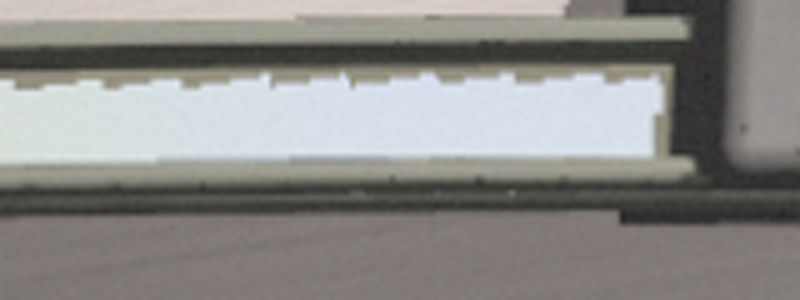

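View pics/m_z2.png

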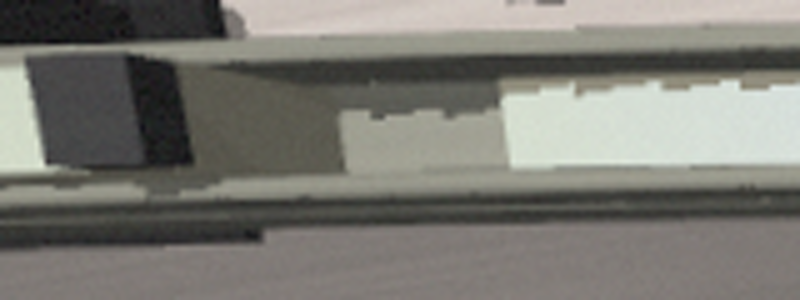

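```bash
python3 - <<'E'
from h import *
np.set_printoptions(precision=4,suppress=True)
W=viewer.camera_model('wrist')
b=lambda u,v:(240+u/5,50+v/5);a=lambda u,v:(80+u/5,50+v/5)
s=env.sense();t=s['tool_pos'];print(t)
o=np.array([.6588,-.0522]);y=-.1294
ex=np.array([np.cos(y),np.sin(y)]);ey=np.array([-ex[1],ex[0]])
rel=lambda P:np.array([(P[:2]-o)@ex,(P[:2]-o)@ey])*1e3
for n,p,z in [('lip',b(400,172),.167),('lip',b(650,167),.167),('lipend',b(694,167),.167),('lip',a(300,188),.167),('lip',a(700,180),.167),('rear',b(400,32),.162),('rear',a(600,43),.162),('pedge',a(508,168),.142),('stopface',a(345,168),.13),('stopb',a(190,165),.187),('slide lo',b(400,160),.142),('slide hi',b(400,80),.142)]:
  print(n,rel(onz(W,p,z)))
print('tip now',rel(t[:2]+.043*np.array([np.cos(s['tool_rot'][2]),np.sin(s['tool_rot'][2])])))
E
```

```text
[ 0.5437 -0.1397  0.2846]
lip [ -9.358  -99.7875]
lip [  -8.6063 -141.1304]
lipend [  -8.5921 -148.4211]
lip [-10.2115  51.531 ]
lip [ -9.9989 -16.6091]
rear [ 12.6942 -99.8527]
rear [11.9718 -0.3651]
pedge [-6.0903 26.8051]
stopface [-4.7853 63.9289]
stopb [-7.5536 56.6608]
slide lo [ -5.8892 -99.5863]
slide hi [  7.5669 -99.6528]
tip now [ -59.8828 -101.7004]
```

```bash
python3 -m creep '[{"gripper":0.0,"translation":[0.01,-0.001,0],"turn":0},{"gripper":0.0,"translation":[0.025,-0.002,0],"turn":0},{"gripper":0.0,"translation":[0.04,-0.004,0],"turn":0.003},{"gripper":0.0,"translation":[0.053,-0.005,0],"turn":0.005},{"gripper":0.0,"translation":[0.06,-0.006,0],"turn":0.006},{"gripper":0.0,"translation":[0.0607,-0.006,0],"turn":0.006},{"gripper":0.0,"translation":[0.0607,-0.006,0],"turn":0.006},{"gripper":0.0,"translation":[0.0607,-0.006,0],"turn":0.006},{"gripper":0.0,"translation":[0.0607,-0.006,0],"turn":0.006},{"gripper":0.0,"translation":[0.0607,-0.006,0],"turn":0.006}]'
python3 - <<'E'
from h import *
np.set_printoptions(precision=4,suppress=True)
for n in ('wrist','side','scene'): cv2.imwrite(f'pics/n_{n}.png',viewer.read_camera(n))
s=env.sense();t=s['tool_pos'];print(t,s['tool_rot'],s['clock'],s['ft_force'],s['grip_width'])
o=np.array([.6588,-.0522]);y=-.1294
ex=np.array([np.cos(y),np.sin(y)]);ey=np.array([-ex[1],ex[0]])
print((t[:2]-o)@ex+.043,(t[:2]-o)@ey)
a=cv2.imread('pics/n_scene.png');b=cv2.imread('pics/n_side.png')
cv2.imwrite('pics/n_2.png',np.hstack([cv2.resize(a[150:300,260:410],None,fx=2.6,fy=2.6),cv2.resize(b[90:240,220:370],None,fx=2.6,fy=2.6)]))
E
```

```text
clock: 6.62
tool_pos: [0.6039, -0.1455, 0.2849]
tool_rot: [3.141, -0.0, -0.126]
ft_force: [0.5, -0.3, -3.3]
grip_width: 0.0121
[ 0.6041 -0.1457  0.2849] [ 3.1414 -0.0005 -0.1263] 6.7667 [ 1.1706 -0.0657 -2.3137] 0.011997323832772463
0.000834377835466811 -0.09977719146573076
```

View pics/n_wrist.png

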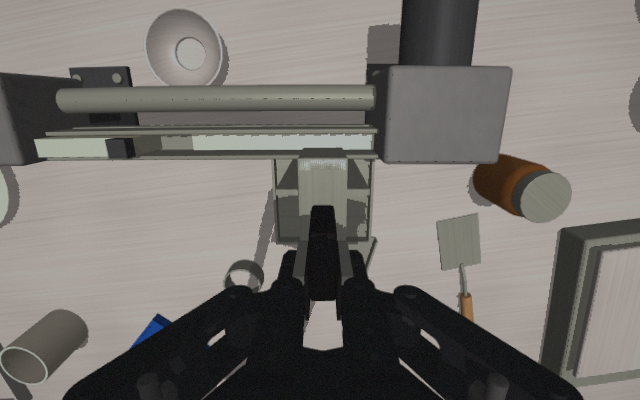

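View pics/n_2.png

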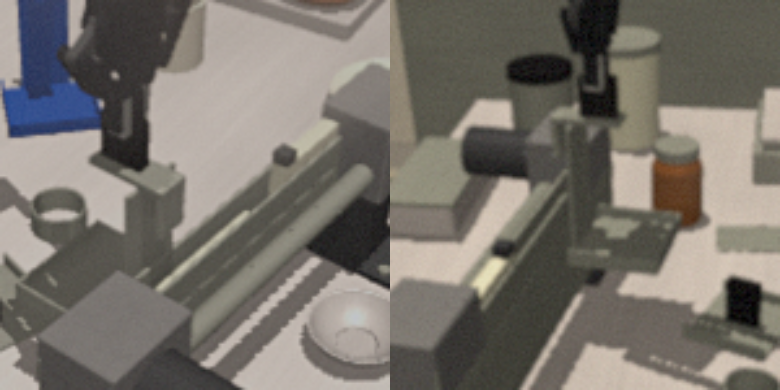

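```bash
python3 - <<'E'
from h import *
a=cv2.imread('pics/n_wrist.png');cv2.imwrite('pics/n_z.png',cv2.resize(cv2.convertScaleAbs(a[115:175,240:400],alpha=1.3),None,fx=5,fy=5,interpolation=2))
cv2.imwrite('pics/n_z2.png',cv2.resize(cv2.convertScaleAbs(a[115:175,80:240],alpha=1.3),None,fx=5,fy=5,interpolation=2))
E
```

View pics/n_z.png

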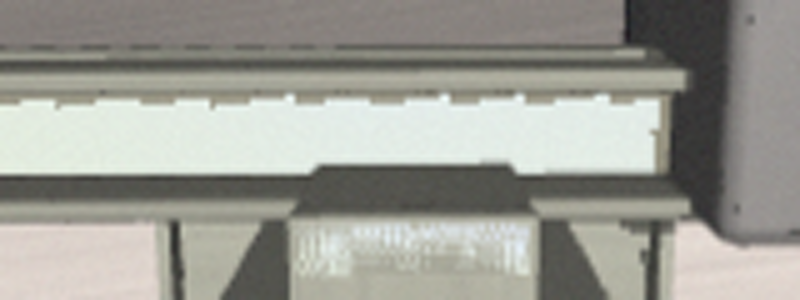

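View pics/n_z2.png

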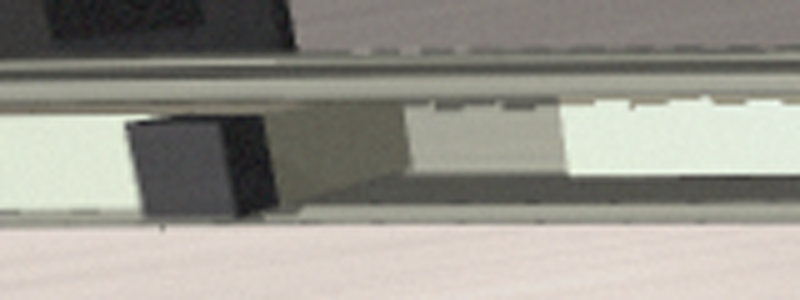

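```bash
python3 - <<'E'
from h import *
np.set_printoptions(precision=4,suppress=True)
W=viewer.camera_model('wrist')
b=lambda u,v:(240+u/5,115+v/5);a=lambda u,v:(80+u/5,115+v/5)
s=env.sense();t=s['tool_pos'];y=s['tool_rot'][2]
tx=np.array([np.cos(y),np.sin(y)]);ty=np.array([-tx[1],tx[0]])
rel=lambda P:np.array([(P[:2]-t[:2])@tx,(P[:2]-t[:2])@ty])*1e3
for n,p,z in [('lip',b(100,209),.167),('lip',b(620,206),.167),('lip',a(400,214),.167),('lip',a(700,211),.167),('rear',b(400,80),.162),('rear',a(600,87),.162),('pedge',a(563,140),.142),('stopface',a(408,140),.13),('lipend',b(690,205),.167),('slide hi',b(300,98),.142),('strip end',b(410,214),.2515),('tipfront',b(410,165),.2049)]:
  print(n,rel(onz(W,p,z)))
E
```

```text
lip [33.1804 55.5014]
lip [ 33.6982 -36.8633]
lip [ 32.6139 145.8768]
lip [32.9168 91.3358]
rear [55.1577  2.1636]
rear [ 54.2898 108.7405]
pedge [ 42.4302 125.4283]
stopface [ 41.1109 162.5188]
lipend [ 33.8996 -49.2985]
slide hi [50.026  21.3783]
strip end [47.3404  0.2096]
tipfront [46.4313  0.3112]
```

```bash
python3 -m creep '[{"gripper":0.0,"translation":[0.0008,0,-0.008],"turn":0.004},{"gripper":0.0,"translation":[0.0008,0,-0.02],"turn":0.004},{"gripper":0.0,"translation":[0.0008,0,-0.03],"turn":0.004},{"gripper":0.0,"translation":[0.0008,0,-0.038],"turn":0.004},{"gripper":0.0,"translation":[0.0008,0,-0.045],"turn":0.004},{"gripper":0.0,"translation":[0.0008,0,-0.05],"turn":0.004},{"gripper":0.0,"translation":[0.0008,0,-0.053],"turn":0.004},{"gripper":0.0,"translation":[0.0008,0,-0.053],"turn":0.004},{"gripper":0.0,"translation":[0.0008,0,-0.053],"turn":0.004}]'
python3 - <<'E'
from h import *
cv2.imwrite(f'pics/p_w.png',viewer.read_camera('wrist'))
s=env.sense();t=s['tool_pos'];print(t,s['tool_rot'],s['clock'],s['ft_force'],s['ft_torque'],s['grip_width'])
E
```

```text
clock: 7.52
tool_pos: [0.605, -0.1458, 0.232]
tool_rot: [3.141, -0.001, -0.122]
ft_force: [1.0, 0.1, -3.7]
grip_width: 0.0125
[ 0.605194   -0.14579926  0.23234268] [ 3.14121823e+00 -1.30097756e-03 -1.22312874e-01] 7.5667 [ 0.0923     -0.59650697 -2.91199   ] [-0.01794379  0.04397602  0.04558523] 0.012290739251272997
```

View pics/p_w.png

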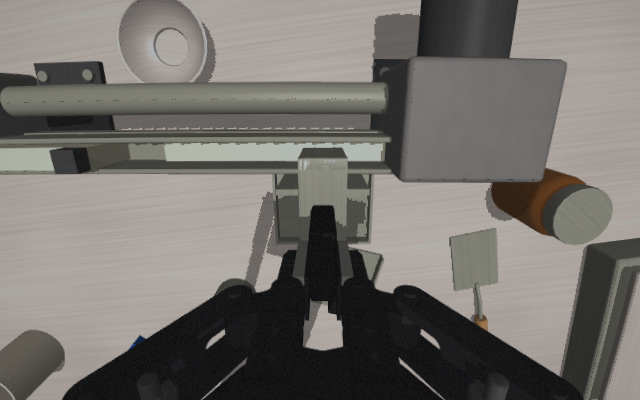

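The tongue is behind the lip with no contact force. Next I'll lower slowly onto the slideway.

```bash
python3 -m creep '[{"gripper":0.0,"translation":[0,0,-0.003],"turn":0},{"gripper":0.0,"translation":[0,0,-0.006],"turn":0},{"gripper":0.0,"translation":[0,0,-0.008],"turn":0},{"gripper":0.0,"translation":[0,0,-0.008],"turn":0},{"gripper":0.0,"translation":[0,0,-0.009],"turn":0},{"gripper":0.0,"translation":[0,0,-0.0095],"turn":0}]'
python3 -m creep '[{"gripper":0.0,"translation":[0,0,-0.0005],"turn":0},{"gripper":0.0,"translation":[0,0,-0.001],"turn":0},{"gripper":0.0,"translation":[0,0,-0.001],"turn":0}]'
```

```text
clock: 8.07
tool_pos: [0.6052, -0.1458, 0.2228]
tool_rot: [3.141, -0.001, -0.122]
ft_force: [0.2, 0.3, -3.8]
grip_width: 0.0121
clock: 8.32
tool_pos: [0.6053, -0.1458, 0.222]
tool_rot: [3.141, -0.002, -0.122]
ft_force: [0.4, 0.6, -1.9]
grip_width: 0.0121
```

```bash
python3 -m creep '[{"gripper":0.0,"translation":[0,0,-0.0005],"turn":0},{"gripper":0.0,"translation":[0,0,-0.001],"turn":0},{"gripper":0.0,"translation":[0,0,-0.001],"turn":0}]'
```

```text
clock: 8.57
tool_pos: [0.6052, -0.1459, 0.2219]
tool_rot: [3.141, -0.002, -0.122]
ft_force: [-3.8, 1.4, 3.8]
grip_width: 0.0128
```

```bash
python3 -m creep '[{"gripper":0.0,"translation":[0,0,-0.0003],"turn":0},{"gripper":0.0,"translation":[0,0,-0.0003],"turn":0},{"gripper":0.0,"translation":[0.0006,0.005,0],"turn":0},{"gripper":0.0,"translation":[0.0012,0.01,0],"turn":0},{"gripper":0.0,"translation":[0.0018,0.015,0],"turn":0},{"gripper":0.0,"translation":[0.0024,0.02,0],"turn":0},{"gripper":0.0,"translation":[0.0024,0.02,0],"turn":0}]'
```

```text
clock: 9.15
tool_pos: [0.6079, -0.1244, 0.2218]
tool_rot: [-3.142, -0.002, -0.121]
ft_force: [0.8, 0.2, -1.0]
grip_width: 0.0123
```

```bash
python3 -m creep '[{"gripper":0.0,"translation":[0.001,0.008,0],"turn":0},{"gripper":0.0,"translation":[0.002,0.016,0],"turn":0},{"gripper":0.0,"translation":[0.003,0.024,0],"turn":0},{"gripper":0.0,"translation":[0.0039,0.032,0],"turn":0},{"gripper":0.0,"translation":[0.0049,0.04,0],"turn":0},{"gripper":0.0,"translation":[0.0059,0.048,0],"turn":0},{"gripper":0.0,"translation":[0.0068,0.056,0],"turn":0},{"gripper":0.0,"translation":[0.0078,0.064,0],"turn":0},{"gripper":0.0,"translation":[0.0088,0.072,0],"turn":0},{"gripper":0.0,"translation":[0.0097,0.08,0],"turn":0},{"gripper":0.0,"translation":[0.0107,0.088,0],"turn":0},{"gripper":0.0,"translation":[0.0107,0.088,0],"turn":0}]'
python3 - <<'E'
from h import *
cv2.imwrite(f'pics/q_w.png',viewer.read_camera('wrist'))
s=env.sense();t=s['tool_pos'];print(t,s['tool_rot'],s['clock'],s['ft_force'],s['ft_torque'],s['grip_width'])
a=cv2.imread('pics/q_w.png');cv2.imwrite('pics/q_z.png',cv2.resize(cv2.convertScaleAbs(a[120:190,220:380],alpha=1.3),None,fx=5,fy=5,interpolation=2))
E
```

```text
clock: 10.15
tool_pos: [0.6187, -0.0342, 0.2217]
tool_rot: [-3.14, -0.002, -0.12]
ft_force: [-1.2, 0.7, 1.2]
grip_width: 0.0121
[ 0.61863755 -0.03467294  0.22174274] [-3.14001167e+00 -2.18282920e-03 -1.19651912e-01] 10.2 [-0.15213685  0.80869703  0.12735159] [ 0.38554481 -0.17564699  0.05906799] 0.012163197744562083
```

View pics/q_z.png

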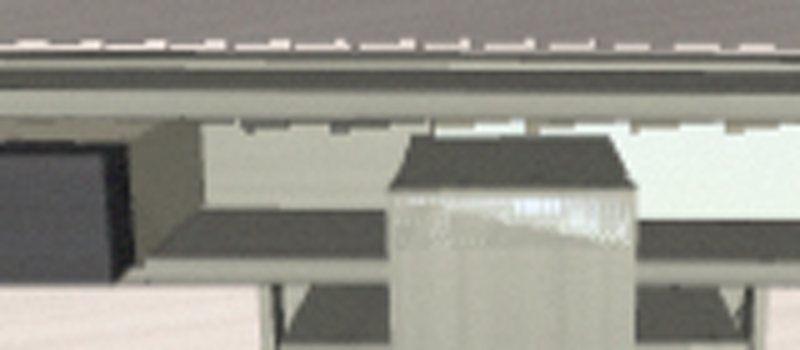

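```bash
python3 -m creep '[{"gripper":0.0,"translation":[0.0007,0.006,0],"turn":0},{"gripper":0.0,"translation":[0.0015,0.012,0],"turn":0},{"gripper":0.0,"translation":[0.0022,0.018,0],"turn":0},{"gripper":0.0,"translation":[0.0029,0.024,0],"turn":0},{"gripper":0.0,"translation":[0.0032,0.027,0],"turn":0},{"gripper":0.0,"translation":[0.0034,0.028,0],"turn":0},{"gripper":0.0,"translation":[0.0034,0.028,0],"turn":0}]'
```

```text
clock: 10.78
tool_pos: [0.6217, -0.0059, 0.2212]
tool_rot: [-3.139, -0.001, -0.119]
ft_force: [0.1, 0.6, -3.5]
grip_width: 0.0123
```

```bash
python3 -m creep '[{"gripper":0.0,"translation":[0.0001,0.001,0],"turn":0},{"gripper":0.0,"translation":[0.0002,0.002,0],"turn":0},{"gripper":0.0,"translation":[0.0004,0.003,0],"turn":0},{"gripper":0.0,"translation":[0.0004,0.003,0],"turn":0}]'
```

```text
clock: 11.12
tool_pos: [0.622, -0.0028, 0.221]
tool_rot: [-3.139, -0.0, -0.119]
ft_force: [0.5, -0.1, -3.4]
grip_width: 0.0124
```

```bash
python3 -m creep '[{"gripper":0.0,"translation":[0.0001,0.001,0],"turn":0},{"gripper":0.0,"translation":[0.0002,0.002,0],"turn":0},{"gripper":0.0,"translation":[0.0002,0.002,0],"turn":0}]'
```

```text
clock: 11.37
tool_pos: [0.6222, -0.0007, 0.221]
tool_rot: [-3.139, -0.0, -0.119]
ft_force: [0.4, 0.0, -3.4]
grip_width: 0.0119
```

```bash
python3 -m creep '[{"gripper":0.0,"translation":[0.0001,0.001,0],"turn":0},{"gripper":0.0,"translation":[0.0002,0.0015,0],"turn":0},{"gripper":0.0,"translation":[0.0002,0.0015,0],"turn":0}]'
```

```text
clock: 11.62
tool_pos: [0.6223, 0.0002, 0.2211]
tool_rot: [-3.14, -0.0, -0.119]
ft_force: [-1.2, -3.0, -3.0]
grip_width: 0.0121
```

Stop felt (Fy −3 N). I'll back off 3 mm and lower into the pocket.

```bash
python3 -m creep '[{"gripper":0.0,"translation":[-0.0002,-0.0015,0],"turn":0},{"gripper":0.0,"translation":[-0.0003,-0.003,0],"turn":0},{"gripper":0.0,"translation":[-0.0003,-0.003,0],"turn":0},{"gripper":0.0,"translation":[-0.0003,-0.003,-0.0015],"turn":0},{"gripper":0.0,"translation":[-0.0003,-0.003,-0.003],"turn":0},{"gripper":0.0,"translation":[-0.0003,-0.003,-0.003],"turn":0}]'
```

```text
clock: 12.12
tool_pos: [0.6218, -0.0026, 0.2176]
tool_rot: [-3.14, 0.0, -0.119]
ft_force: [0.1, 0.0, -2.8]
grip_width: 0.0124
```

```bash
python3 -m creep '[{"gripper":0.0,"translation":[0,0,-0.0015],"turn":0},{"gripper":0.0,"translation":[0,0,-0.003],"turn":0},{"gripper":0.0,"translation":[0,0,-0.0045],"turn":0},{"gripper":0.0,"translation":[0,0,-0.006],"turn":0},{"gripper":0.0,"translation":[0,0,-0.006],"turn":0}]'
```

```text
clock: 12.53
tool_pos: [0.6216, -0.0026, 0.2111]
tool_rot: [-3.14, 0.001, -0.119]
ft_force: [-0.3, -0.6, -4.0]
grip_width: 0.0122
```

```bash
python3 -m creep '[{"gripper":0.0,"translation":[0,0,-0.0005],"turn":0},{"gripper":0.0,"translation":[0,0,-0.001],"turn":0},{"gripper":0.0,"translation":[0,0,-0.0015],"turn":0},{"gripper":0.0,"translation":[0,0,-0.0015],"turn":0}]'
python3 - <<'E'
from h import *
for n in ('wrist','side','scene'): cv2.imwrite(f'pics/r_{n}.png',viewer.read_camera(n))
s=env.sense();t=s['tool_pos'];print(t,s['tool_rot'],s['clock'],s['ft_force'],s['ft_torque'],s['grip_width'])
a=cv2.imread('pics/r_scene.png');b=cv2.imread('pics/r_side.png')
cv2.imwrite('pics/r_2.png',np.hstack([cv2.resize(a[120:270,270:420],None,fx=2.6,fy=2.6),cv2.resize(b[130:280,220:370],None,fx=2.6,fy=2.6)]))
E
```

```text
clock: 12.87
tool_pos: [0.6215, -0.0026, 0.2101]
tool_rot: [-3.14, 0.001, -0.119]
ft_force: [-2.3, 0.3, 0.9]
grip_width: 0.012
[ 0.62151389 -0.00255909  0.2100821 ] [-3.14013621e+00  8.31533109e-04 -1.19162171e-01] 13.0167 [-2.64522619  1.42134459  2.21352765] [ 0.08326691  0.40318564 -0.07422035] 0.012408244322485946
```

View pics/r_2.png

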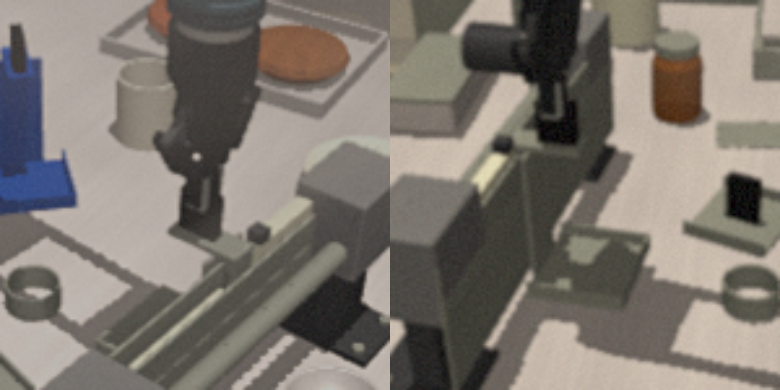

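View pics/r_wrist.png

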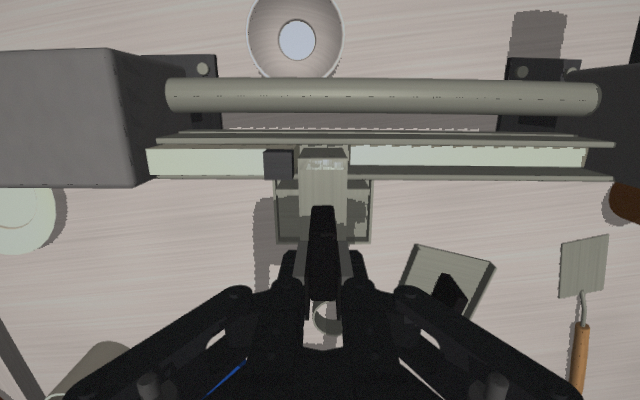

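```bash
python3 -m creep '[{"gripper":0.02,"translation":[0,0,0],"turn":0},{"gripper":0.03,"translation":[0,0,0],"turn":0},{"gripper":0.04,"translation":[0,0,0],"turn":0},{"gripper":0.05,"translation":[0,0,0],"turn":0},{"gripper":0.05,"translation":[0,0,0],"turn":0},{"gripper":0.05,"translation":[0,0,0],"turn":0},{"gripper":0.05,"translation":[0,0,0.01],"turn":0},{"gripper":0.05,"translation":[0,0,0.03],"turn":0},{"gripper":0.05,"translation":[0,0,0.06],"turn":0},{"gripper":0.05,"translation":[0,0,0.1],"turn":0},{"gripper":0.05,"translation":[0,0,0.12],"turn":0},{"gripper":0.05,"translation":[0,0,0.12],"turn":0}]'
python3 - <<'E'
from h import *
for n in ('wrist','side','scene'): cv2.imwrite(f'pics/t_{n}.png',viewer.read_camera(n))
s=env.sense();t=s['tool_pos'];print(t,s['tool_rot'],s['clock'],s['ft_force'],s['grip_width'])
a=cv2.imread('pics/t_scene.png');b=cv2.imread('pics/t_side.png')
cv2.imwrite('pics/t_2.png',np.hstack([cv2.resize(a[120:270,270:420],None,fx=2.6,fy=2.6),cv2.resize(b[130:280,220:370],None,fx=2.6,fy=2.6)]))
E
```

```text
clock: 14.02
tool_pos: [0.6236, -0.0029, 0.3376]
tool_rot: [-3.141, -0.011, -0.119]
ft_force: [0.0, -1.3, 0.4]
grip_width: 0.05
[ 0.62131881 -0.00250379  0.33013418] [-3.14014876e+00  7.92619700e-04 -1.19160418e-01] 14.1667 [-0.26393064 -0.35977281 -0.43641581] 0.050099193442059924
```

View pics/t_2.png

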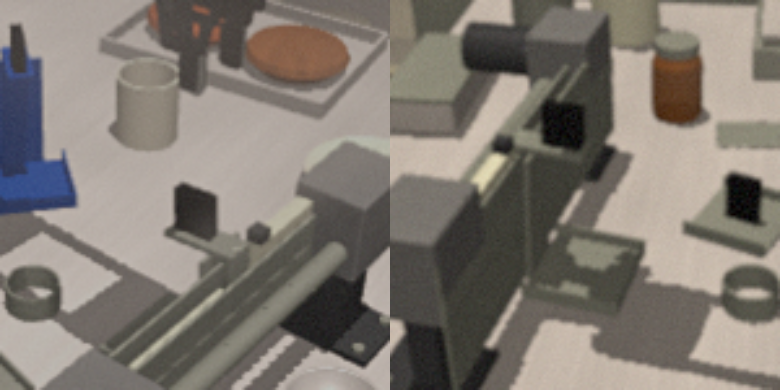

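View pics/t_wrist.png

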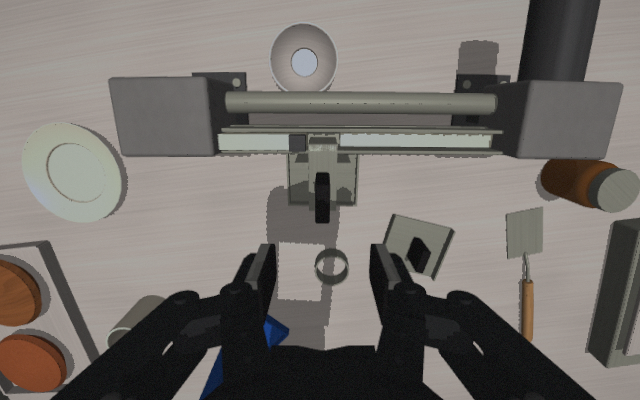

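```bash
python3 -m creep '[{"gripper":0.05,"translation":[0,0,0.01],"turn":0},{"gripper":0.05,"translation":[0,0,0.01],"turn":0},{"gripper":0.05,"translation":[0,0,0.01],"turn":0},{"gripper":0.05,"translation":[0,0,0.01],"turn":0},{"gripper":0.05,"translation":[0,0,0.01],"turn":0},{"gripper":0.05,"translation":[0,0,0.01],"turn":0}]'
python3 - <<'E'
from h import *
np.set_printoptions(precision=4,suppress=True)
S=viewer.camera_model('scene');D=viewer.camera_model('side')
a=viewer.read_camera('side');b=viewer.read_camera('scene');cv2.imwrite('pics/u_side.png',a)
o=cv2.imread('pics/t_side.png');print('diff',cv2.absdiff(cv2.GaussianBlur(a,(5,5),0),cv2.GaussianBlur(o,(5,5),0))[200:260,265:330].max())
P=[]
for n,im,m,(x0,x1,y0,y1) in (('scene',b,S,(330,358,185,220)),('side',a,D,(275,300,160,195))):
  k=(im[y0:y1,x0:x1].max(2)<60).astype(np.uint8)
  nn,l,st,c=cv2.connectedComponentsWithStats(k);i=1+st[1:,4].argmax();c=c[i]+[x0,y0];print(n,st[i],c);P.append((m,c))
print('block centre',tri(P))
s=env.sense();print('expected undisturbed',s['tool_pos'])
cv2.imwrite('pics/u_2.png',np.hstack([cv2.resize(b[170:230,310:390],None,fx=5,fy=5,interpolation=2),cv2.resize(a[160:260,250:330],None,fx=5,fy=5,interpolation=2)[:300]]))
E
```

```text
clock: 14.67
tool_pos: [0.6212, -0.0025, 0.3396]
tool_rot: [-3.14, 0.002, -0.119]
ft_force: [0.1, 0.7, 0.0]
grip_width: 0.0501
diff 19
scene [  8   6  15  18 197] [343.7563 199.5076]
side [  1   0  21  28 326] [286.5859 176.7853]
block centre (array([ 0.6124, -0.0015,  0.1989]), [np.float64(0.0005457770482136881), np.float64(0.0005457770482134921)])
expected undisturbed [ 0.6213 -0.0025  0.3398]
```

View pics/u_2.png

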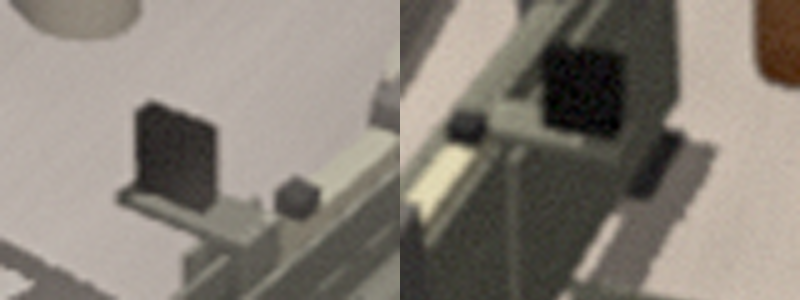

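```bash
python3 -c "
from bench import env
print(env.close_job())"
```

```text
the job is handed in; nothing more can be done
None
```

The carrier is hanging on the rail, seated in the pocket next to the stop, and the gripper is open and well clear of it. I handed the job in at about 15 s of the 58 s; no verdict is reported, so the result below rests on my own checks.

**What I did:**
- I gripped the grey carrier by its block and lifted its tongue over the lip, then set it down near the entry point.
- I slid it left about 147 mm until I felt the stop at about 3 N. The camera had put the stop at about y = +60 mm, and the feel agreed.
- I backed off 3 mm, lowered it into the pocket and let go.

**Last checks:**
- **Seating:** the carrier touched the pocket floor 11.8 mm below where it touched the slideway; the given depth is 12 mm.
- **Position after release:** the grip block's centre measured about z = 0.199 m from two cameras; 0.198 m is expected when seated. It had moved back about 7 to 9 mm, which fits the expected lean on the apron.
- **At rest:** two side pictures about 0.7 s apart showed no visible movement.
- **Forces:** wrist force readings between moves never showed more than about 7 N of contact. I did not read forces during each move.
- **Other things on the bench:** none were touched or looked moved in the final pictures, though I did not measure their positions.

**Disagreement:** my first estimates of the rail from the scene and side cameras differed by about 10 mm. I used the wrist camera's measurements instead, which were consistent with each other to about 1 mm across the channel, and within a few millimetres along the rail.

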